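# Push the loose base out of a sample ring and lay it in the tray

### The arm

A 6-joint arm with a two-finger parallel gripper is mounted at the origin on the work surface. World frame = base frame: x ahead of the robot, y to its left, z up, the work surface at z = 0. Lengths are in m, angles in degrees, forces in N, time in s.
With the tool pointing down it reaches from about 0.4 to 0.825 m from the base axis. Payload 7 kg.
Tool frame: the origin (TCP) lies at the very end of the fingers, on their centre line; the grasp point (between the pads) lies 19 mm behind it; z points along the fingers, y is the direction in which the jaws open and shut (so a half turn about z gives the same grasp; the last joint's range is limited). The gripper opens to 88 mm and grips with 3 to 60 N. Pads are 19 mm wide; open, the fingers measure 130 mm over their backs; the gripper's body (78 mm by 193 mm) begins 47 mm behind the grasp point.
Start: joints at [-54.941, 20.546, 0.682, 0, -70.136, -16.507], TCP at [0.215, -0.64, 0.227] pointing down, gripper open.
Joint ranges: [-176.03, 176.03], [-82.01, 121.73], [-58.28, 71.71], [-173.87, 95.51], [-174.79, -0.11], [-173.66, 173.66]. Speed limits (degrees/s): [136.94, 136.94, 172.46, 180, 180, 180].

### API

Orientations are given as [roll, pitch, yaw] about the fixed x, y, z axes, in that order (R = Rz(yaw) Ry(pitch) Rx(roll)).
In Python, from plant import telemetry, optics, ctrl gives the robot as it stands.
- The arm moves only by the tool servo_tool, never from a script. Its argument "rows" is a list of rows, each a list of 3 entries, a list of its own where there are three numbers: the shift along the tool's x, y, z in m, then the turn, a rotation vector about the tool's x, y, z in units of 6 degrees (1.0 is 6 degrees), then the closure, from 0 (fully open) to 1 (shut). A call has 1 to 20 rows; each row shifts and turns the commanded pose from where the row before left it, along the tool's axes as they then stand; what a row does not reach is not made up. A row lasts 1/12 s, in which the tool goes at most 41.7 mm and 7.16 degrees, less where a joint would pass 70% of its speed; a pose out of reach is approached as far as the arm can. A call is refused whole if a number of a shift passes 0.0417 or a number of a turn 1, either way. A call with a gripper value outside its range is refused whole. The fingers move at their own pace and stop on an object; the grip force is fixed at half the most. Time passes only in rows, so rows that do not move let the fingers close. It gives the time, the measured TCP pose, the force and the opening at its end, in the units of the state.
- telemetry.get_obs(): the state, without advancing time (a new reading comes with each control period).
- optics.snapshot(name): name is "scene" or "top" or "wrist"; returns the picture (384x512x3 uint8, red, green, blue); there is no depth.
- optics.camera_info(name): a dict with "mtx" (3x3 intrinsics, pixels), "rvec" (rotation vector, rad) and "tvec" (3), from world to camera coordinates, as OpenCV has them. Camera axes: x right, y down, z forward; pixel columns grow to the right and rows downward; lengths in m; the calibration is good to about 2 mm. A picture is of the moment at which its call begins: read the wrist's pose just before it. camera_info takes no time and is no camera call; for the wrist camera it gives the pose at the moment of the call.
- ctrl.close_job(): hands the job in, once; it reports no verdict.
The state is a dict: "clock": time; "joint_pos": joint angles; "qvel": joint speeds; "tau": joint torques, N m; "tool_pos": TCP position; "orientation": TCP orientation; "force": force on the tool from outside, world axes, zero at the start; "moment": the same for the moment, N m; "opening": finger opening in m.
Only numpy, scipy, OpenCV 4.12 (cv2) and the standard library are available. Lean on these libraries where they do the work, as an engineer would, in place of code of your own. Each camera call takes 0.05 s, during which the arm holds its last target.

### The job

Take the sample ring apart for washing: pick up the steel ring that has the loose white base in it and lower it over the slim post until it stands on the post's foot, so that the post pushes the base up out of the ring. Then take the base off the post and lay it flat in the shallow tray without dropping it, leaving the ring standing around the post.

Things in the scene. Friction and masses are not known exactly. Their poses are not given: they have to be found in the camera images.
- ring: Steel ring with the white base in it: upright tube, 60 mm outside, 52 mm bore, 45 mm high, 250 g. An inward ledge (20 to 24 mm above the underside) leaves a 42 mm opening; the base rests on it. Origin: centre of underside, z up. Grip it outside near the rim (fingertips 16 mm above its underside), so the gripper's body clears the raised base. A like ring near by is empty: not wanted.
- base: Loose base: plain flat white plastic disc, 49 mm diameter, 8 mm thick, 35 g, inside the ring on its ledge, underside 24 mm above the ring's underside, top 13 mm below the rim. Origin: centre of underside; z is its axis. Both faces are alike.
- post: Slim fixed post: aluminium stem 22 mm in diameter on a round foot, 90 mm diameter, 10 mm high. Stem top 72 mm above bench. With a ring standing on the foot its rim is 55 mm above bench and the base lies loose on the stem, underside 72 mm above bench. Origin: centre of foot's underside on the bench, z up. The other post, 50 mm thick, does not fit the ring's opening.
- tray: The shallow blue plastic tray, open on top, fixed to the bench: 180 mm along its x, 150 mm along its y, 25 mm high, walls and floor 4 mm thick. Empty. Origin: centre of its underside on the bench; z up.
Things that resemble listed ones, but are neither listed nor needed, are in the scene too. Of the things that look like the base, the largest one is meant.

How it is judged:
By the outcome, as a careful person would: the job done as asked, in the order asked, and still so for the second after the job is handed in, with the robot touching nothing.
It also fails if it takes over 58 s, if anything falls off the work surface, if the arm or the gripper's body presses on something with over 40 N, if the wrist force passes 120 N, or if a joint passes its speed limit or range.

## Working session

There is one attempt and no reset: what is moved stays moved. The work goes in short steps, Python scripts to look and compute and a tool call to move; the robot and the scene stay as the last step left them, time stands still between calls to the robot, and variables do not carry over. Pictures are saved under pics/ and viewed, and the job is handed in when it is done.

Besides the shell and the picture viewer there is one more tool, called by a JSON object that holds its "method" and its "body", one argument or row to a line. servo_tool: Moves the arm, as the interface text tells. Its arguments: {"type":"object","properties":{"rows":{"type":"array"}},"required":["rows"]}

```bash
mkdir -p pics; ls
python3 - <<'E'
from plant import telemetry, optics, ctrl
import cv2
o=telemetry.get_obs()
print({k:o[k] for k in ('clock','tool_pos','orientation','force','opening')})
for n in('scene','top','wrist'):
    im=optics.snapshot(n); cv2.imwrite(f'pics/{n}0.png',im[:,:,::-1])
    ci=optics.camera_info(n); print(n,ci)
E
```

```text
pics
{'clock': 0.0, 'tool_pos': array([ 0.21456655, -0.63947091,  0.2256409 ]), 'orientation': array([ 1.79906828e+02, -8.51583564e-03, -1.61456794e+02]), 'force': array([ 0.03821496,  0.24415579, -0.21095199]), 'opening': 0.08802845047389374}
scene {'mtx': array([[369.93776943,   0.        , 253.26553857],
       [  0.        , 369.93776943, 189.99312155],
       [  0.        ,   0.        ,   1.        ]]), 'rvec': array([ 0.93727398,  2.48609276, -1.05769843]), 'tvec': array([ 0.45634211, -0.21044088,  1.09485621])}
top {'mtx': array([[346.97786455,   0.        , 248.93729227],
       [  0.        , 346.97786455, 190.38482043],
       [  0.        ,   0.        ,   1.        ]]), 'rvec': array([ 2.17915564, -2.12740528,  0.1747755 ]), 'tvec': array([-0.04244867,  0.59583589,  0.76941   ])}
wrist {'mtx': array([[278.06731643,   0.        , 254.54011241],
       [  0.        , 278.06731643, 197.73388016],
       [  0.        ,   0.        ,   1.        ]]), 'rvec': array([-1.73164534, -2.40584305, -0.33134878]), 'tvec': array([ 0.67573333, -0.03404355,  0.38839584])}
```

View pics/scene0.png

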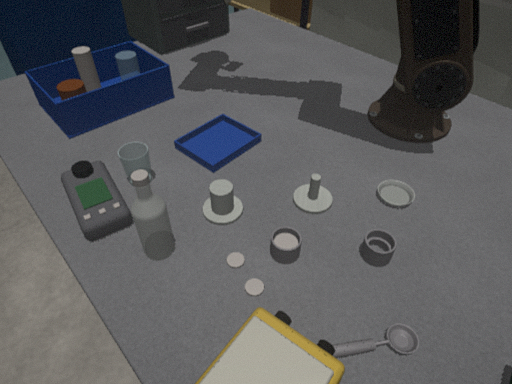

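View pics/top0.png

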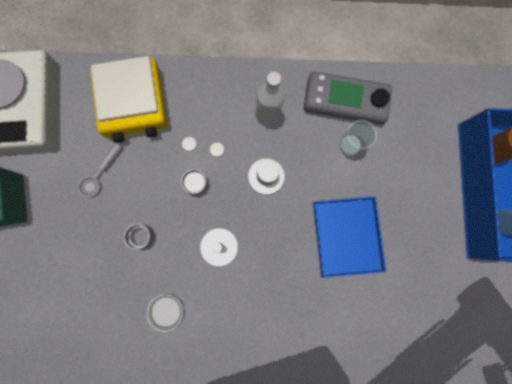

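View pics/wrist0.png

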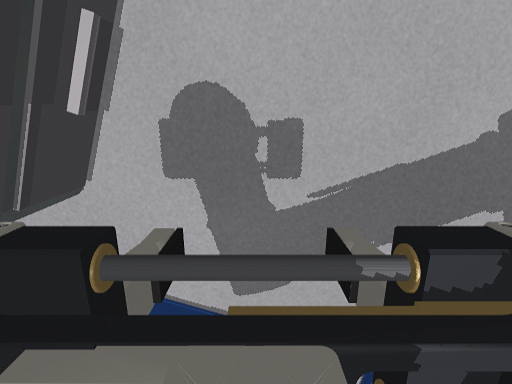

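The scene view shows the ring with the white base at (286,245), the empty ring at (379,247), the slim post at (314,190), the thick post at (222,200) and the tray at (218,142). In the top view these are at (195,183), (138,237), (219,247), (267,175) and (349,237). The small white discs at top (189,143) and (217,149), and the dish at top (165,313), are decoys. The wrist view shows only bench and shadow. Next I measure positions and check the ring in a crop.

```bash
cat > h.py <<'E'
import numpy as np, cv2
from plant import telemetry, optics, ctrl
def cam(n):
    c=optics.camera_info(n); R=cv2.Rodrigues(np.array(c['rvec']))[0]; return np.array(c['mtx']),R,np.array(c['tvec']).ravel()
def ray(c,uv,z):
    K,R,t=c; d=R.T@np.linalg.inv(K)@np.array([uv[0],uv[1],1.]); o=-R.T@t
    return o+d*(z-o[2])/d[2]
def proj(c,p):
    K,R,t=c; q=K@(R@np.asarray(p,float)+t); return q[:2]/q[2]
E
python3 - <<'E'
from h import *
ims={n:cv2.imread(f'pics/{n}0.png') for n in('top','scene')}
T=cam('top');S=cam('scene')
print('campos',-T[1].T@T[2],-S[1].T@S[2])
for nm,uv,z in [('ring',(195,183),.045),('empty',(138,237),.045),('slim',(219,247),.01),('thick',(267,176),.01),('tray',(349,237),.025)]:
    p=ray(T,uv,z);print(nm,p.round(4),proj(S,p).round(1))
# blobs: white
hsv=cv2.cvtColor(ims['top'],cv2.COLOR_BGR2HSV)
w=cv2.inRange(hsv,(0,0,190),(179,50,255)); b=cv2.inRange(hsv,(100,120,80),(130,255,255))
for n,m,z in(('w',w,.01),('b',b,.025)):
    for c in cv2.findContours(m,cv2.RETR_EXTERNAL,cv2.CHAIN_APPROX_NONE)[0]:
        if cv2.contourArea(c)<60: continue
        r=cv2.minAreaRect(c); e=cv2.fitEllipse(c)
        print(n,np.round(r[0],1),np.round(r[1],1),round(r[2],1),'ell',np.round(e[0],1),np.round(e[1],1),ray(T,e[0],z).round(4))
        if n=='b': print([ray(T,q,z).round(3)[:2] for q in cv2.boxPoints(r)])
a=cv2.resize(ims['top'][150:280,110:300],None,fx=4,fy=4,interpolation=cv2.INTER_CUBIC);cv2.imwrite('pics/ctop.png',a)
a=cv2.resize(ims['scene'][165:275,260:410],None,fx=5,fy=5,interpolation=cv2.INTER_CUBIC);cv2.imwrite('pics/cscene.png',a)
E
```

```text
campos [ 0.47862751 -0.01615189  0.84821511] [0.96310903 0.3981768  0.60425147]
ring [0.6108 0.0985 0.045 ] [286.1 234.7]
empty [0.4826 0.2225 0.045 ] [378.9 238.3]
slim [0.4636 0.0396 0.01  ] [312.4 196.2]
thick [ 0.6385 -0.0722  0.01  ] [221.6 206.1]
tray [ 0.4941 -0.2675  0.025 ] [219.1 136.4]
w [218. 247.] [36. 36.] 90.0 ell [218.5 246.8] [35.7 36.5] [0.464  0.0407 0.01  ]
w [194.5 182. ] [18. 19.] 90.0 ell [194.1 181.9] [18.2 19. ] [0.6193 0.1058 0.01  ]
w [266. 176.] [34. 34.] 90.0 ell [265.9 175.9] [33.9 34.6] [ 0.6387 -0.0695  0.01  ]
w [216.3 148.8] [12.7 12. ] 45.0 ell [216.3 148.9] [12.2 12.7] [0.7035 0.0546 0.01  ]
w [188.5 143. ] [12. 13.] 90.0 ell [188.7 143.2] [12.  12.6] [0.7161 0.1237 0.01  ]
w [273.5  78. ] [10. 11.] 90.0 ell [273.5  78. ] [10.5 11.5] [ 0.8949 -0.085   0.01  ]
w [122.9  87.4] [53.7 58.7] 81.0 ell [123.2  87.6] [61.9 67.7] [0.8569 0.2961 0.01  ]
w [20.5 96.5] [89. 41.] 90.0 ell [22.1 92. ] [45.9 89.5] [0.8372 0.5477 0.01  ]
b [349.4 236.2] [77.4 64.3] 83.5 ell [349.  236.7] [72.8 89.8] [ 0.4947 -0.2675  0.025 ]
[array([ 0.577, -0.183]), array([ 0.598, -0.337]), array([ 0.417, -0.352]), array([ 0.398, -0.202])]
b [485.  184.5] [151.  52.] 90.0 ell [486.2 184.4] [ 54.1 163.9] [ 0.6287 -0.6057  0.025 ]
[array([ 0.819, -0.551]), array([ 0.823, -0.684]), array([ 0.449, -0.651]), array([ 0.446, -0.527])]
```

View pics/ctop.png

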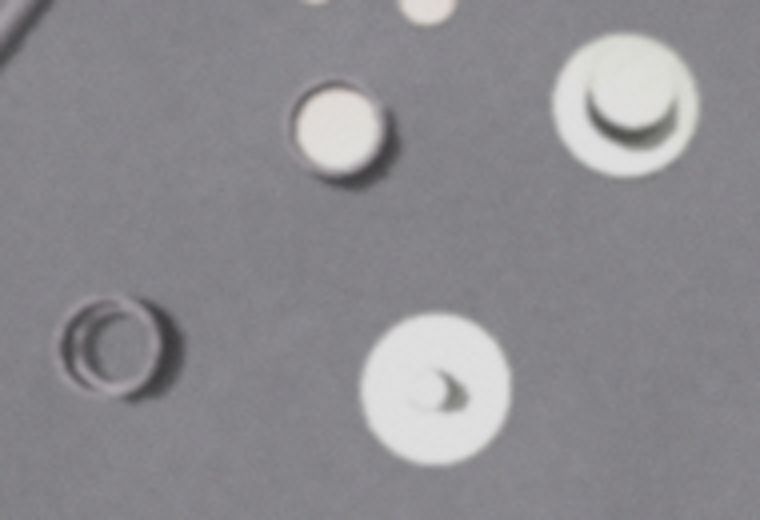

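View pics/cscene.png

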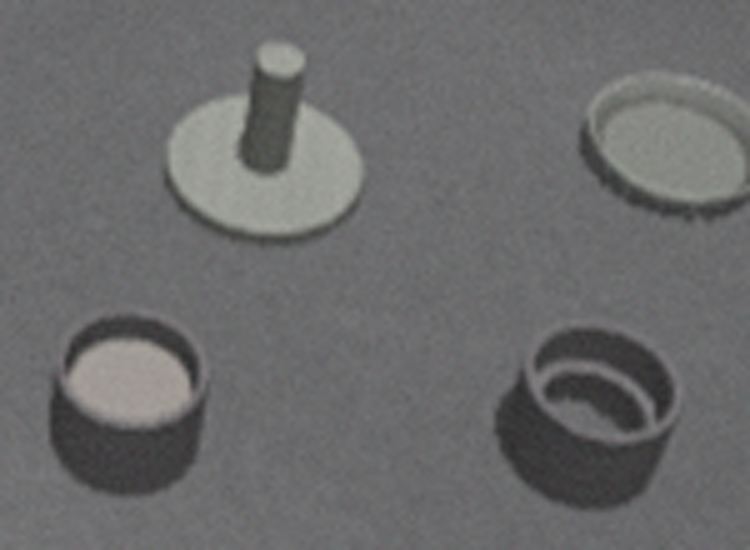

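Run:
```python
from h import *
from scipy.spatial.transform import Rotation as Ro
o=telemetry.get_obs(); Rt=Ro.from_euler('xyz',o['orientation'],degrees=True).as_matrix(); p=np.array(o['tool_pos'])
W=cam('wrist'); c=-W[1].T@W[2]
print('cam in tool',(Rt.T@(c-p)).round(4),'cam axes in tool (cols)\n',(Rt.T@W[1].T).round(3))
T=cam('top');S=cam('scene')
# base top, two views
for n,C in(('top',T),('scene',S)):
    im=cv2.imread(f'pics/{n}0.png'); hsv=cv2.cvtColor(im,cv2.COLOR_BGR2HSV)
    g=cv2.inRange(hsv,(0,0,130 if n=='scene' else 180),(179,50,255))
    for c in cv2.findContours(g,cv2.RETR_EXTERNAL,cv2.CHAIN_APPROX_NONE)[0]:
        if cv2.contourArea(c)<60: continue
        e=cv2.fitEllipse(c); print(n,np.round(e[0],1),np.round(e[1],1),'z.032',ray(C,e[0],.032)[:2].round(4),'z.01',ray(C,e[0],.01)[:2].round(4))
```

```text
cam in tool [ 0.0725 -0.0011 -0.1569] cam axes in tool (cols)
 [[-0.001 -0.963 -0.27 ]
 [ 1.    -0.    -0.001]
 [ 0.001 -0.27   0.963]]
top [165.5 311.5] [24.7 25.7] z.032 [0.3179 0.1533] z.01 [0.3136 0.1579]
top [218.5 246.9] [36.3 36.9] z.032 [0.4643 0.0392] z.01 [0.4639 0.0407]
top [194.2 181.9] [18.6 19.6] z.032 [0.6156 0.1025] z.01 [0.6193 0.1057]
top [265.8 175.9] [34.3 35.3] z.032 [ 0.6344 -0.0679] z.01 [ 0.6386 -0.0693]
top [216.4 148.9] [12.5 13.5] z.032 [0.6976 0.0526] z.01 [0.7035 0.0545]
top [188.6 143.3] [12.6 13.4] z.032 [0.7097 0.1203] z.01 [0.7159 0.1239]
top [273.6  77.8] [11.6 11.8] z.032 [ 0.8843 -0.0835] z.01 [ 0.8952 -0.0853]
top [123.3  87.5] [62.5 67.9] z.032 [0.847  0.2877] z.01 [0.857  0.2959]
top [22.9 92.1] [47.  92.2] z.032 [0.8276 0.531 ] z.01 [0.837  0.5457]
scene [ 62.2 345.1] [15.3 44.9] z.032 [1.0199 0.018 ] z.01 [1.0221 0.0034]
scene [261.9 358.8] [ 65.1 129.2] z.032 [0.8012 0.238 ] z.01 [0.795  0.2318]
scene [254.  286.1] [16.1 18.2] z.032 [0.7272 0.1364] z.01 [0.7181 0.1263]
scene [235.1 258.9] [14.2 16.9] z.032 [0.7156 0.0698] z.01 [0.706  0.0572]
scene [ 38.1 291.3] [51.1 78.7] z.032 [ 1.0154 -0.1027] z.01 [ 1.0174 -0.122 ]
scene [285.5 241. ] [15.6 23.5] z.032 [0.6145 0.1019] z.01 [0.6011 0.0905]
scene [222.3 207.6] [27.  36.6] z.032 [ 0.6522 -0.0502] z.01 [ 0.6402 -0.0674]
scene [394.4 195.1] [16.6 28.4] z.032 [0.343  0.1699] z.01 [0.3192 0.1611]
scene [312.5 197.7] [25.3 37.9] z.032 [0.4854 0.0562] z.01 [0.4671 0.043 ]
scene [220.6 186.6] [15.1 22.8] z.032 [ 0.6149 -0.1041] z.01 [ 0.6015 -0.1234]
scene [138.8 174.7] [ 9.9 16.3] z.032 [ 0.7334 -0.2618] z.01 [ 0.7246 -0.2872]
scene [80.2 49.7] [ 5.3 16.8] z.032 [ 0.5529 -1.0257] z.01 [ 0.5372 -1.0805]
```

{"method": "servo_tool", "body": {
  "rows": [
    [[-0.0245, 0.023, 0.002], [0, 0, 0], 0],
    [[-0.0245, 0.023, 0.002], [0, 0, 0], 0],
    [[-0.0245, 0.023, 0.002], [0, 0, 0], 0],
    [[-0.0245, 0.023, 0.002], [0, 0, 0], 0],
    [[-0.0245, 0.023, 0.002], [0, 0, 0], 0],
    [[-0.0245, 0.023, 0.002], [0, 0, 0], 0],
    [[-0.0245, 0.023, 0.002], [0, 0, 0], 0],
    [[-0.0245, 0.023, 0.002], [0, 0, 0], 0],
    [[-0.0245, 0.023, 0.002], [0, 0, 0], 0],
    [[-0.0245, 0.023, 0.002], [0, 0, 0], 0],
    [[-0.0245, 0.023, 0.002], [0, 0, 0], 0],
    [[-0.0245, 0.023, 0.002], [0, 0, 0], 0],
    [[-0.0245, 0.023, 0.002], [0, 0, 0], 0],
    [[-0.0245, 0.023, 0.002], [0, 0, 0], 0],
    [[-0.0245, 0.023, 0.002], [0, 0, 0], 0],
    [[-0.0245, 0.023, 0.002], [0, 0, 0], 0],
    [[-0.0245, 0.023, 0.002], [0, 0, 0], 0],
    [[-0.0245, 0.023, 0.002], [0, 0, 0], 0],
    [[-0.0245, 0.023, 0.002], [0, 0, 0], 0],
    [[-0.0245, 0.023, 0.002], [0, 0, 0], 0]
  ]
}}

```text
clock: 1.82
tool_pos: [0.5333, -0.0462, 0.1865]
orientation: [180.0, 0.0, -161.4]
force: [0.3, -0.7, 0.5]
opening: 0.0877
```

{"method": "servo_tool", "body": {
  "rows": [
    [[-0.0245, 0.0227, 0.004], [0, 0, 0], 0],
    [[-0.0245, 0.0227, 0.004], [0, 0, 0], 0],
    [[-0.0245, 0.0227, 0.004], [0, 0, 0], 0],
    [[-0.0245, 0.0227, 0.004], [0, 0, 0], 0],
    [[-0.0241, 0.0225, 0.004], [0, 0, 0], 0],
    [[0, 0, 0], [0, 0, 0], 0]
  ]
}}

```text
clock: 2.32
tool_pos: [0.6146, 0.1026, 0.1648]
orientation: [-180.0, -0.0, -161.3]
force: [1.2, -0.7, -0.3]
opening: 0.0877
```

```bash
cat > w.py <<'E'
from h import *
from scipy.spatial.transform import Rotation as Ro
import sys
def shot(name,crop=False):
    o=telemetry.get_obs(); C=cam('wrist'); im=optics.snapshot('wrist')[:,:,::-1].copy(); cv2.imwrite(f'pics/{name}.png',im)
    Rt=Ro.from_euler('xyz',o['orientation'],degrees=True).as_matrix(); p=np.array(o['tool_pos'])
    print(o['clock'],p.round(4),np.round(o['orientation'],2),np.round(o['force'],1),round(o['opening'],4))
    return o,C,im,Rt,p
E
python3 - <<'E'
from w import *
shot('w1')
E
```

```text
2.3167 [0.6146 0.1026 0.1648] [-1.7999e+02 -3.0000e-02 -1.6128e+02] [ 1.2 -0.7 -0.3] 0.0877
```

View pics/w1.png

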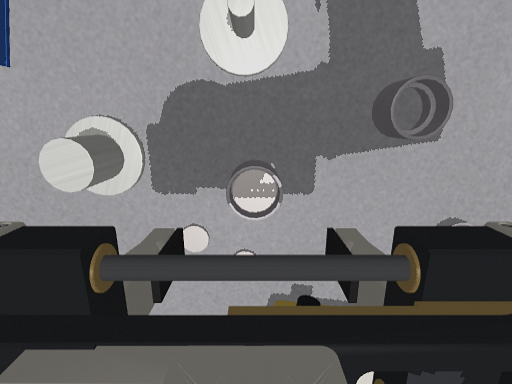

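The wrist view shows the ring with the base at (254,190), the slim post foot at (244,28), the thick post at left (100,155) and the empty ring at (412,107). I measure the ring rim and the slim stem closely.

Run:
```python
from h import *
im=cv2.imread('pics/w1.png'); C=cam('wrist')
a=cv2.resize(im[150:230,210:300],None,fx=7,fy=7,interpolation=cv2.INTER_CUBIC);cv2.imwrite('pics/w1c.png',a)
print(ray(C,(254.5,190),.045))
g=cv2.cvtColor(im,cv2.COLOR_BGR2GRAY)[150:230,210:300]
g4=cv2.resize(g,None,fx=4,fy=4,interpolation=cv2.INTER_CUBIC)
pr=278.07*.030/( (-C[1].T@C[2])[2]-.045)*4; print('exp r4',pr)
h=cv2.HoughCircles(g4,cv2.HOUGH_GRADIENT,1.5,10,param1=120,param2=20,minRadius=int(pr*.8),maxRadius=int(pr*1.2))
if h is not None:
    for c in h[0][:6]: uv=(c[0]/4+210,c[1]/4+150);print(np.round(uv,1),c[2]/4,ray(C,uv,.045).round(4))
```

```text
[0.61057174 0.09839782 0.045     ]
exp r4 120.41574639491867
[254.1 191.8] 25.9875 [0.6125 0.0986 0.045 ]
[254.8 194.8] 29.1 [0.6153 0.1003 0.045 ]
[253.7 188.8] 28.95 [0.6097 0.0972 0.045 ]
[251.4 192.6] 25.275 [0.6142 0.0963 0.045 ]
[250.3 186.9] 27.4125 [0.6089 0.0933 0.045 ]
[256.3 189.9] 28.3875 [0.6099 0.1001 0.045 ]
```

View pics/w1c.png

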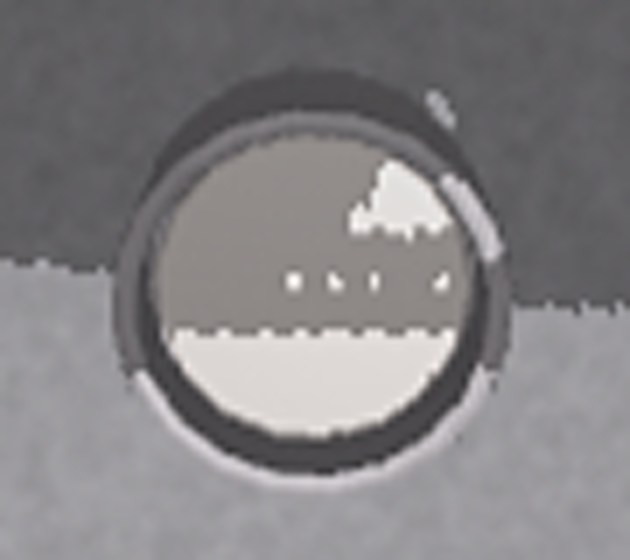

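The rim's outline spans u 226–283 and v 166–220, with its centre near (254,192.6). That puts the ring at about (0.613, 0.0995), and all three cameras agree within 2 mm. Now I descend and grip.

{"method": "servo_tool", "body": {
  "rows": [
    [[0.0025, -0.0023, 0.022], [0, 0, 0], 0],
    [[0, 0, 0.025], [0, 0, 0], 0],
    [[0, 0, 0.025], [0, 0, 0], 0],
    [[0, 0, 0.025], [0, 0, 0], 0],
    [[0, 0, 0.02], [0, 0, 0], 0],
    [[0, 0, 0.016], [0, 0, 0], 0],
    [[0, 0, 0.01], [0, 0, 0], 0],
    [[0, 0, 0.005], [0, 0, 0], 0],
    [[0, 0, 0], [0, 0, 0], 0]
  ]
}}

```text
clock: 3.12
tool_pos: [0.6104, 0.0948, 0.0178]
orientation: [-180.0, -0.1, -161.5]
force: [-0.3, 0.3, 0.4]
opening: 0.088
```

Run:
```python
from w import *
shot('w2')
o=telemetry.get_obs();print(o['tool_pos'],np.round(o['qvel'],2))
```

```text
3.1167 [0.6104 0.0948 0.0178] [-1.7999e+02 -9.0000e-02 -1.6147e+02] [-0.3  0.3  0.4] 0.088
[0.61103622 0.0951074  0.01876348] [ 0.13 -1.15  0.86  0.25 -0.29 -0.08]
```

View pics/w2.png

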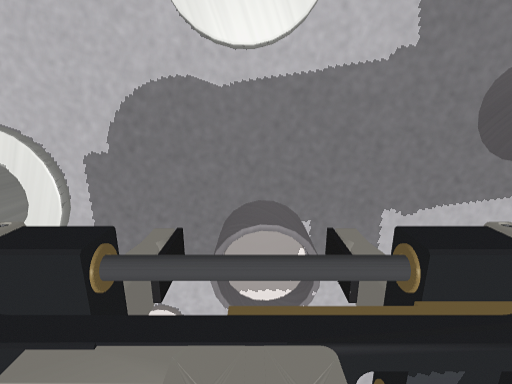

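The wrist view shows the ring rim between the fingers at u ≈ 215–320, centre about 267. That is right of the jaw centre at about 255, so I measure the offset before closing.

Run:
```python
from w import *
o,C,im,Rt,p=shot('w3')
for u in (215,254.5,267,319): 
    q=ray(C,(u,262),.045); print(u,q.round(4),(Rt.T@(q-p)).round(4))
print(proj(C,p),proj(C,p+Rt@[0,.044,0]),proj(C,p-Rt@[0,.044,0]))
a=cv2.resize(im[190:320,140:370],None,fx=3,fy=3,interpolation=cv2.INTER_CUBIC);cv2.imwrite('pics/w3c.png',a)
```

```text
3.1667 [0.611  0.0951 0.0188] [-1.7999e+02 -1.0000e-02 -1.6146e+02] [ 0.9 -0.3  0.4] 0.0877
215 [0.6171 0.0741 0.045 ] [ 0.001  -0.0218 -0.0262]
254.5 [0.6105 0.0936 0.045 ] [ 0.001  -0.0012 -0.0262]
267 [0.6084 0.0998 0.045 ] [ 0.001   0.0053 -0.0262]
319 [0.5998 0.1256 0.045 ] [ 0.001   0.0324 -0.0262]
[256.52003426 242.3906639 ] [328.21400203 242.37585296] [184.85719682 242.40546842]
```

View pics/w3c.png

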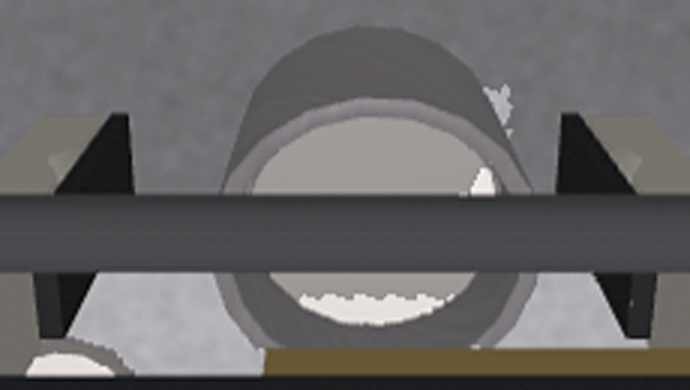

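{"method": "servo_tool", "body": {
  "rows": [
    [[0.0, 0.004, 0.002], [0, 0, 0], 0],
    [[0, 0, 0], [0, 0, 0], 0.3],
    [[0, 0, 0], [0, 0, 0], 1],
    [[0, 0, 0], [0, 0, 0], 1],
    [[0, 0, 0], [0, 0, 0], 1],
    [[0, 0, 0], [0, 0, 0], 1],
    [[0, 0, 0], [0, 0, 0], 1],
    [[0, 0, 0], [0, 0, 0], 1]
  ]
}}

```text
clock: 3.88
tool_pos: [0.6098, 0.0994, 0.0168]
orientation: [180.0, 0.0, -161.4]
force: [-1.4, 2.0, 2.4]
opening: 0.0601
```

{"method": "servo_tool", "body": {
  "rows": [
    [[0, 0, -0.005], [0, 0, 0], 1],
    [[0, 0, -0.01], [0, 0, 0], 1],
    [[0, 0, -0.018], [0, 0, 0], 1],
    [[0, 0, -0.018], [0, 0, 0], 1],
    [[0, 0, -0.018], [0, 0, 0], 1],
    [[0, 0, -0.018], [0, 0, 0], 1],
    [[0, 0, -0.016], [0, 0, 0], 1],
    [[0, 0, -0.008], [0, 0, 0], 1],
    [[0, 0, 0], [0, 0, 0], 1]
  ]
}}

```text
clock: 4.63
tool_pos: [0.6108, 0.0994, 0.1301]
orientation: [180.0, 0.2, -161.4]
force: [0.2, -0.2, -2.3]
opening: 0.06
```

Run:
```python
from w import *
o,C,im,Rt,p=shot('w4')
s=optics.snapshot('scene')[:,:,::-1];cv2.imwrite('pics/s4.png',s)
```

```text
4.6333 [0.6108 0.0994 0.1301] [ 179.99    0.21 -161.44] [ 0.2 -0.2 -2.3] 0.06
```

View pics/w4.png

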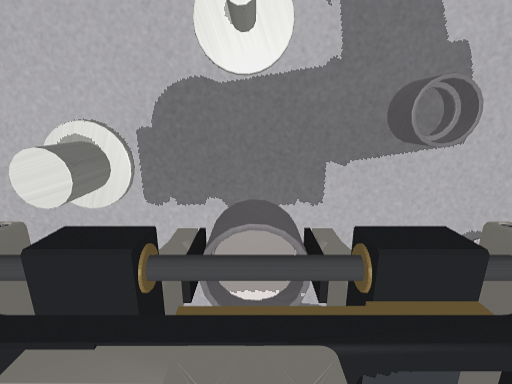

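View pics/s4.png

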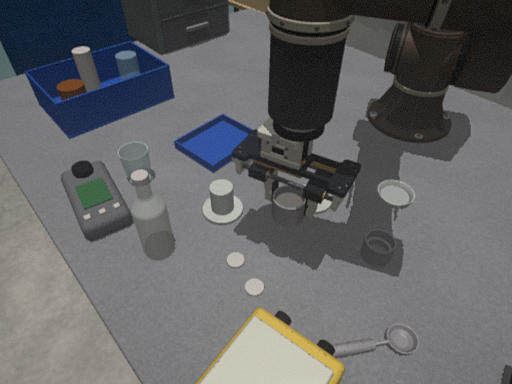

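The ring is lifted with the base inside: opening 60 mm, ring rim at about (253,260) in the wrist view. The slim post foot is at the top edge, about (243,28), so I move most of the way there and measure the post.

{"method": "servo_tool", "body": {
  "rows": [
    [[0.012, -0.0007, 0], [0, 0, 0], 1],
    [[0.02, -0.0012, 0], [0, 0, 0], 1],
    [[0.02, -0.0012, 0], [0, 0, 0], 1],
    [[0.02, -0.0012, 0], [0, 0, 0], 1],
    [[0.012, -0.0007, 0], [0, 0, 0], 1],
    [[0.006, 0, 0], [0, 0, 0], 1],
    [[0, 0, 0], [0, 0, 0], 1]
  ]
}}

```text
clock: 5.32
tool_pos: [0.525, 0.0654, 0.1273]
orientation: [180.0, -0.0, -161.4]
force: [-0.4, -0.4, -2.8]
opening: 0.0598
```

Run:
```python
from w import *
o,C,im,Rt,p=shot('w5')
hsv=cv2.cvtColor(im,cv2.COLOR_BGR2HSV)
m=cv2.inRange(hsv,(0,0,185),(179,40,255))
for c in cv2.findContours(m,cv2.RETR_EXTERNAL,cv2.CHAIN_APPROX_NONE)[0]:
    if cv2.contourArea(c)<300: continue
    e=cv2.fitEllipse(cv2.convexHull(c)); q=ray(C,e[0],.01);print(cv2.contourArea(c),np.round(e[0],1),np.round(e[1],1),q.round(4),(Rt.T@(q-p)).round(4))
```

```text
5.3167 [0.525  0.0654 0.1273] [ 1.8000e+02 -5.0000e-02 -1.6145e+02] [-0.4 -0.4 -2.8] 0.0598
492.0 [100.7 236.3] [47.6 69.2] [ 0.6221 -0.0764  0.01  ] [-0.047  -0.1654  0.1172]
2753.0 [440.8  -4.4] [ 93.8 116.4] [0.3099 0.1591 0.01  ] [0.1741 0.1572 0.1174]
```

View pics/w5.png

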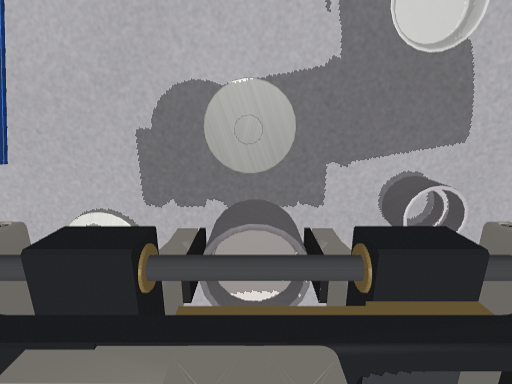

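The post foot spans u 204–296 and v 78–173, so its centre is about (250,125.5). The stem top is at (248.5,129.5). The held ring's rim spans u 203–309.

Run:
```python
from w import *
im=cv2.imread('pics/w5.png'); C=cam('wrist'); o=telemetry.get_obs(); Rt=Ro.from_euler('xyz',o['orientation'],degrees=True).as_matrix(); p=np.array(o['tool_pos'])
print(p)
for uv,z in(((250,125.5),.01),((248.5,129.3),.072)):
    q=ray(C,uv,z); print(q.round(4),(Rt.T@(q-p)).round(4))
zr=p[2]-.016+.045
for uv in ((256,262),(203,262),(309,262),(256,224),(256,302)): print(uv,(Rt.T@(ray(C,uv,zr)-p)).round(4))
a=cv2.resize(im[190:320,140:370],None,fx=3,fy=3,interpolation=cv2.INTER_CUBIC);cv2.imwrite('pics/w5c.png',a)
```

```text
[0.52619442 0.06589308 0.12755471]
[0.4643 0.0392 0.01  ] [ 0.0672 -0.0056  0.1175]
[0.4658 0.0396 0.072 ] [ 0.0657 -0.0057  0.0555]
(256, 262) [ 0.0025 -0.0005 -0.029 ]
(203, 262) [ 0.0025 -0.0275 -0.029 ]
(309, 262) [ 0.0025  0.0266 -0.029 ]
(256, 224) [ 0.0233 -0.0005 -0.029 ]
(256, 302) [-0.0212 -0.0004 -0.029 ]
```

View pics/w5c.png

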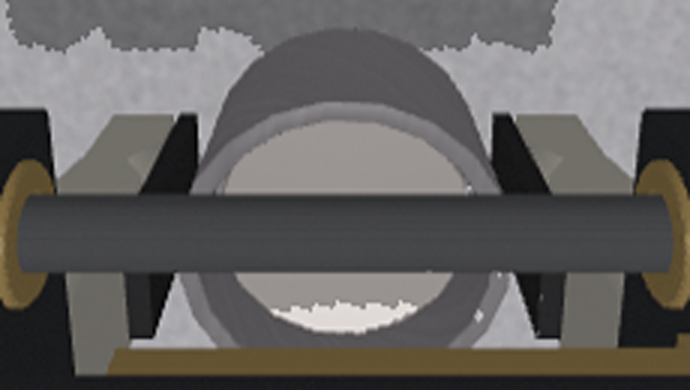

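Run:
```python
from w import *
C=cam('wrist'); o=telemetry.get_obs(); Rt=Ro.from_euler('xyz',o['orientation'],degrees=True).as_matrix(); p=np.array(o['tool_pos'])
print(p)
for uv,h in(((255.5,301),.032),((255.5,224),.045),((255.5,230),.045),((255.5,199.5),0),((255.5,301),.045)):
    print(uv,(Rt.T@(ray(C,uv,p[2]-.016+h)-p)).round(4))
```

```text
[0.52619442 0.06589308 0.12755471]
(255.5, 301) [-0.03   -0.0007 -0.016 ]
(255.5, 224) [ 0.0233 -0.0007 -0.029 ]
(255.5, 230) [ 0.0201 -0.0007 -0.029 ]
(255.5, 199.5) [ 0.0228 -0.0006  0.016 ]
(255.5, 301) [-0.0206 -0.0007 -0.029 ]
```

{"method": "servo_tool", "body": {
  "rows": [
    [[0.012, -0.001, 0], [0, 0, 0], 1],
    [[0.018, -0.001, 0], [0, 0, 0], 1],
    [[0.018, -0.001, 0], [0, 0, 0], 1],
    [[0.014, -0.001, 0], [0, 0, 0], 1],
    [[0.008, -0.001, 0], [0, 0, 0], 1],
    [[0.002, 0, 0], [0, 0, 0], 1],
    [[0, 0, 0], [0, 0, 0], 1],
    [[0, 0, 0], [0, 0, 0], 1]
  ]
}}

```text
clock: 6.03
tool_pos: [0.4604, 0.0386, 0.1278]
orientation: [-180.0, 0.1, -161.4]
force: [0.6, 0.0, -3.0]
opening: 0.0595
```

Run:
```python
from w import *
o,C,im,Rt,p=shot('w6')
s=optics.snapshot('top')[:,:,::-1];s2=optics.snapshot('scene')[:,:,::-1]
a=np.hstack([cv2.resize(im[150:330,130:380],(400,288)),cv2.resize(s2[110:260,220:430],(400,288))])
cv2.imwrite('pics/c6.png',a)
```

```text
6.0333 [0.4604 0.0386 0.1278] [-1.7999e+02  6.0000e-02 -1.6143e+02] [ 0.6  0.  -3. ] 0.0595
```

View pics/c6.png

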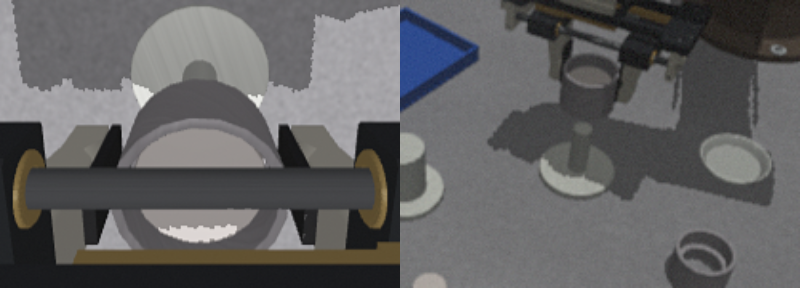

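The ring hangs over the slim post, and foot centre and ring centre line up in the wrist crop at u ≈ 200 of 400. I lower it.

{"method": "servo_tool", "body": {
  "rows": [
    [[0, 0, 0.012], [0, 0, 0], 1],
    [[0, 0, 0.016], [0, 0, 0], 1],
    [[0, 0, 0.014], [0, 0, 0], 1],
    [[0, 0, 0.008], [0, 0, 0], 1],
    [[0, 0, 0.008], [0, 0, 0], 1],
    [[0, 0, 0.008], [0, 0, 0], 1],
    [[0, 0, 0.008], [0, 0, 0], 1],
    [[0, 0, 0.008], [0, 0, 0], 1],
    [[0, 0, 0.008], [0, 0, 0], 1],
    [[0, 0, 0.004], [0, 0, 0], 1],
    [[0, 0, 0], [0, 0, 0], 1]
  ]
}}

```text
clock: 7.1
tool_pos: [0.4588, 0.0379, 0.0326]
orientation: [-180.0, -0.1, -161.5]
force: [0.7, -0.7, -2.6]
opening: 0.06
```

{"method": "servo_tool", "body": {
  "rows": [
    [[0, 0, 0.0025], [0, 0, 0], 1],
    [[0, 0, 0.0015], [0, 0, 0], 1],
    [[0, 0, 0.001], [0, 0, 0], 1],
    [[0, 0, 0], [0, 0, 0], 1]
  ]
}}

```text
clock: 7.43
tool_pos: [0.4594, 0.0382, 0.0286]
orientation: [180.0, 0.0, -161.4]
force: [0.8, 0.0, -2.0]
opening: 0.0599
```

Run:
```python
from w import *
o,C,im,Rt,p=shot('w7')
s2=optics.snapshot('scene')[:,:,::-1]
a=np.hstack([cv2.resize(im[150:330,130:380],(400,288)),cv2.resize(s2[110:260,220:430],(400,288))])
cv2.imwrite('pics/c7.png',a)
```

```text
7.4333 [0.4594 0.0382 0.0286] [ 1.8000e+02  2.0000e-02 -1.6145e+02] [ 0.8  0.  -2. ] 0.0599
```

View pics/c7.png

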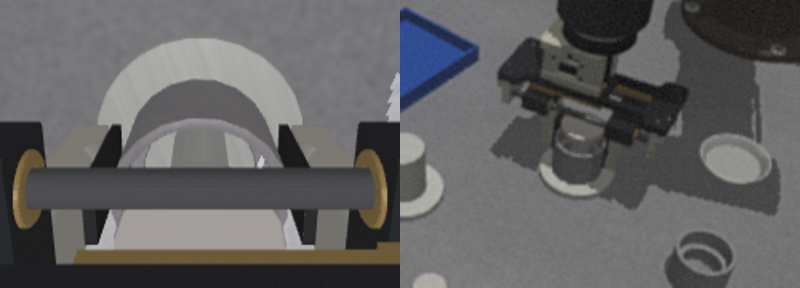

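The stem now shows through the ring and the base is raised above the rim. I continue in fine steps until contact.

{"method": "servo_tool", "body": {
  "rows": [
    [[0, 0, 0.001], [0, 0, 0], 1],
    [[0, 0, 0], [0, 0, 0], 1]
  ]
}}

```text
clock: 7.7
tool_pos: [0.4593, 0.0382, 0.0276]
orientation: [180.0, 0.0, -161.4]
force: [-0.5, -0.1, -1.9]
opening: 0.0595
```

{"method": "servo_tool", "body": {
  "rows": [
    [[0, 0, 0.001], [0, 0, 0], 1],
    [[0, 0, 0], [0, 0, 0], 1]
  ]
}}

```text
clock: 7.87
tool_pos: [0.4594, 0.0382, 0.0268]
orientation: [-180.0, 0.0, -161.4]
force: [-0.5, -0.8, 0.6]
opening: 0.06
```

{"method": "servo_tool", "body": {
  "rows": [
    [[0, 0, 0.0005], [0, 0, 0], 1],
    [[0, 0, 0], [0, 0, 0], 1]
  ]
}}

```text
clock: 8.03
tool_pos: [0.4595, 0.0382, 0.0267]
orientation: [-180.0, 0.0, -161.4]
force: [-3.0, -0.7, 8.2]
opening: 0.0597
```

{"method": "servo_tool", "body": {
  "rows": [
    [[0, 0, -0.0005], [0, 0, 0], 1],
    [[0, 0, 0], [0, 0, 0], 0.28],
    [[0, 0, 0], [0, 0, 0], 0.2],
    [[0, 0, 0], [0, 0, 0], 0.1],
    [[0, 0, 0], [0, 0, 0], 0],
    [[0, 0, 0], [0, 0, 0], 0],
    [[0, 0, 0], [0, 0, 0], 0]
  ]
}}

```text
clock: 8.62
tool_pos: [0.4593, 0.0381, 0.0265]
orientation: [-180.0, -0.0, -161.4]
force: [-0.8, -0.5, -0.9]
opening: 0.0866
```

Run:
```python
from w import *
o,C,im,Rt,p=shot('w8')
s2=optics.snapshot('scene')[:,:,::-1]
a=np.hstack([cv2.resize(im[150:330,130:380],(400,288)),cv2.resize(s2[110:260,220:430],(400,288))])
cv2.imwrite('pics/c8.png',a)
```

```text
8.6167 [0.4593 0.0381 0.0265] [-180.     -0.   -161.45] [-0.8 -0.5 -0.9] 0.0866
```

View pics/c8.png

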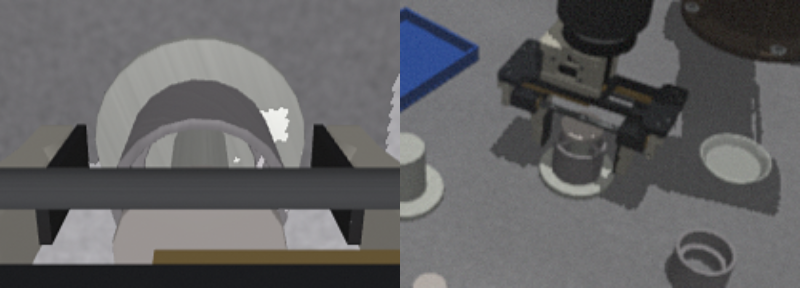

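The ring stands on the foot and the base rests on the stem above it. I raise the gripper and measure the base.

{"method": "servo_tool", "body": {
  "rows": [
    [[0, 0, -0.006], [0, 0, 0], 0],
    [[0, 0, -0.015], [0, 0, 0], 0],
    [[0, 0, -0.02], [0, 0, 0], 0],
    [[0, 0, -0.02], [0, 0, 0], 0],
    [[0, 0, -0.02], [0, 0, 0], 0],
    [[0, 0, -0.02], [0, 0, 0], 0],
    [[0, 0, -0.015], [0, 0, 0], 0],
    [[0, 0, -0.005], [0, 0, 0], 0],
    [[0, 0, 0], [0, 0, 0], 0],
    [[0, 0, 0], [0, 0, 0], 0]
  ]
}}

```text
clock: 9.55
tool_pos: [0.459, 0.0381, 0.1473]
orientation: [180.0, 0.0, -161.5]
force: [-0.8, -0.0, -1.0]
opening: 0.0876
```

Run:
```python
from w import *
o,C,im,Rt,p=shot('w9')
s2=optics.snapshot('scene')[:,:,::-1]
a=np.hstack([cv2.resize(im[110:290,130:380],(400,288)),cv2.resize(s2[110:260,220:430],(400,288))])
cv2.imwrite('pics/c9.png',a)
```

```text
9.55 [0.459  0.0381 0.1473] [ 1.7998e+02  1.0000e-02 -1.6146e+02] [-0.8 -0.  -1. ] 0.0876
```

View pics/c9.png

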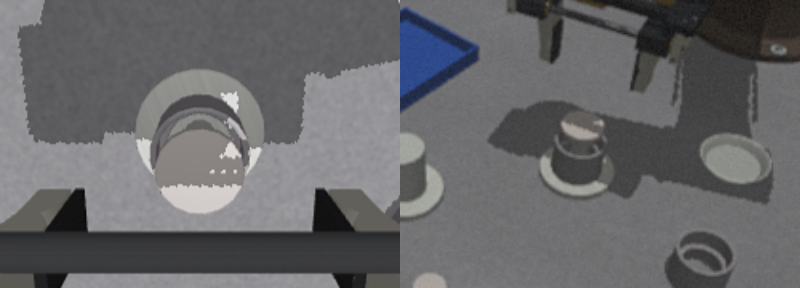

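View pics/w9.png

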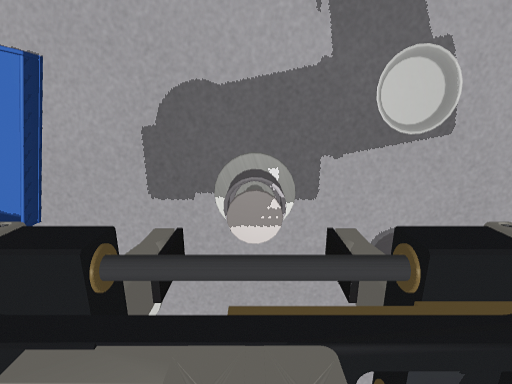

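The base lies flat on the stem. Its disc spans u 227–282.5 and v 190–243, with centre about (254.7,216.6).

Run:
```python
from w import *
C=cam('wrist'); o=telemetry.get_obs(); Rt=Ro.from_euler('xyz',o['orientation'],degrees=True).as_matrix(); p=np.array(o['tool_pos'])
print(p)
for uv in((254.7,216.6),(254.7,190),(254.7,243.1),(226.9,216.6),(282.5,216.6)):
    q=ray(C,uv,.08);print(uv,q.round(4),(Rt.T@(q-p)).round(4))
```

```text
[0.45863692 0.03789368 0.14658862]
(254.7, 216.6) [0.4654 0.0389 0.08  ] [-0.0068 -0.0011  0.0666]
(254.7, 190) [0.4433 0.0315 0.08  ] [ 0.0165 -0.0011  0.0666]
(254.7, 243.1) [0.4886 0.0467 0.08  ] [-0.0314 -0.0012  0.0665]
(226.9, 216.6) [0.4729 0.0165 0.08  ] [-0.0068 -0.0248  0.0666]
(282.5, 216.6) [0.4579 0.0614 0.08  ] [-0.0068  0.0225  0.0666]
```

{"method": "servo_tool", "body": {
  "rows": [
    [[-0.004, -0.001, 0.012], [0, 0, 0], 0],
    [[-0.003, 0, 0.018], [0, 0, 0], 0],
    [[0, 0, 0.018], [0, 0, 0], 0],
    [[0, 0, 0.014], [0, 0, 0], 0],
    [[0, 0, 0.008], [0, 0, 0], 0],
    [[0, 0, 0.003], [0, 0, 0], 0],
    [[0, 0, 0], [0, 0, 0], 0.2],
    [[0, 0, 0], [0, 0, 0], 0.35]
  ]
}}

```text
clock: 10.32
tool_pos: [0.4665, 0.0395, 0.0747]
orientation: [-180.0, -0.0, -161.4]
force: [-0.3, -0.3, 0.3]
opening: 0.0796
```

Run:
```python
from w import *
o,C,im,Rt,p=shot('w10')
s2=optics.snapshot('scene')[:,:,::-1]
a=np.hstack([cv2.resize(im[170:320,130:380],(480,288)),cv2.resize(s2[130:220,260:350],(288,288),interpolation=cv2.INTER_CUBIC)])
cv2.imwrite('pics/c10.png',a)
for dy in(-.03,0,.03): print(proj(C,p+Rt@[0,dy,0]))
```

```text
10.3167 [0.4665 0.0395 0.0747] [-1.7999e+02 -1.0000e-02 -1.6144e+02] [-0.3 -0.3  0.3] 0.0796
[207.675795   242.37370721]
[256.53677266 242.36339529]
[305.41232444 242.35308028]
```

View pics/c10.png

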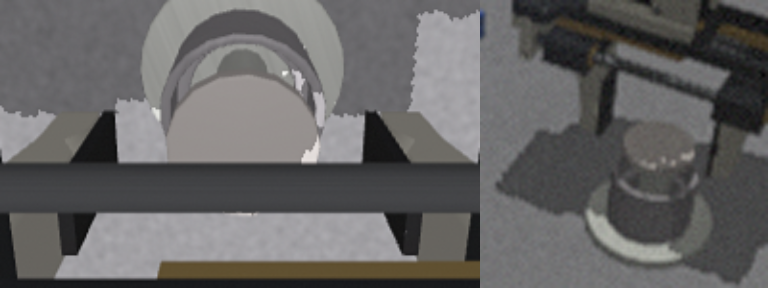

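The base lies centred between the fingers (crop u 168–320, jaws at 115–365). I lower 1 mm and close.

{"method": "servo_tool", "body": {
  "rows": [
    [[0, 0, 0.001], [0, 0, 0], 0.38],
    [[0, 0, 0], [0, 0, 0], 0.41],
    [[0, 0, 0], [0, 0, 0], 0.43],
    [[0, 0, 0], [0, 0, 0], 0.45],
    [[0, 0, 0], [0, 0, 0], 0.5],
    [[0, 0, 0], [0, 0, 0], 1],
    [[0, 0, 0], [0, 0, 0], 1],
    [[0, 0, 0], [0, 0, 0], 1],
    [[0, 0, 0], [0, 0, 0], 1]
  ]
}}

```text
clock: 11.17
tool_pos: [0.4664, 0.0395, 0.0738]
orientation: [180.0, 0.0, -161.4]
force: [-1.2, 1.6, 5.2]
opening: 0.0477
```

Run:
```python
from w import *
o,C,im,Rt,p=shot('w11')
s2=optics.snapshot('scene')[:,:,::-1]
a=np.hstack([cv2.resize(im[170:320,130:380],(480,288)),cv2.resize(s2[130:220,260:350],(288,288),interpolation=cv2.INTER_CUBIC)])
cv2.imwrite('pics/c11.png',a)
```

```text
11.1667 [0.4664 0.0395 0.0738] [ 1.8000e+02  2.0000e-02 -1.6144e+02] [-1.2  1.6  5.2] 0.0477
```

View pics/c11.png

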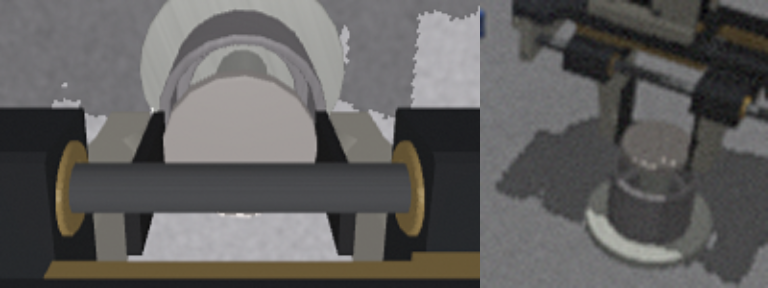

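Run:
```python
from w import *
im=cv2.imread('pics/w11.png')
s2=optics.snapshot('scene')[:,:,::-1]
o=telemetry.get_obs();print(o['clock'],o['tool_pos'],o['force'],o['moment'],o['opening'])
a=cv2.resize(im[190:310,190:320],None,fx=6,fy=5,interpolation=cv2.INTER_CUBIC);cv2.imwrite('pics/c12a.png',a)
a=cv2.resize(s2[150:225,270:350],None,fx=8,fy=8,interpolation=cv2.INTER_CUBIC);cv2.imwrite('pics/c12b.png',a)
```

```text
11.3167 [0.46640295 0.03950537 0.07374757] [-0.99265777  1.56373791  4.61614568] [ 0.45783658  0.63418285 -0.00320361] 0.047919766958412616
```

View pics/c12a.png

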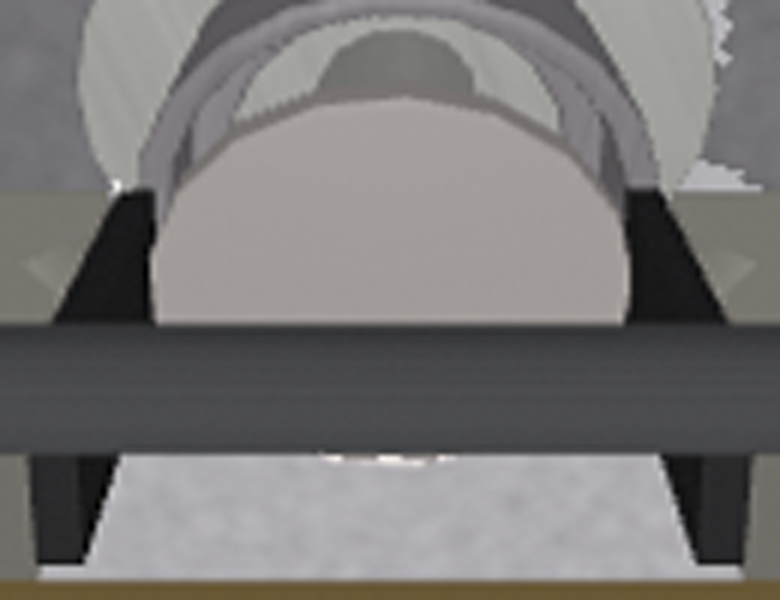

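View pics/c12b.png

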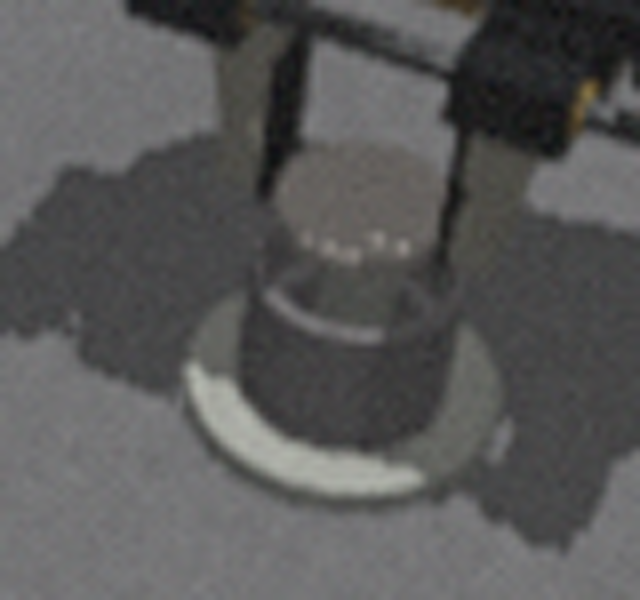

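The base looks flat and is gripped at its edge (crop b: disc top at (360,200), fingers on both sides). The opening reads 47.8 mm, a little under the 49 mm disc, so I lift a little and check.

{"method": "servo_tool", "body": {
  "rows": [
    [[0, 0, -0.001], [0, 0, 0], 1],
    [[0, 0, -0.002], [0, 0, 0], 1],
    [[0, 0, -0.002], [0, 0, 0], 1],
    [[0, 0, 0], [0, 0, 0], 1]
  ]
}}

```text
clock: 11.65
tool_pos: [0.4664, 0.0394, 0.0788]
orientation: [-180.0, 0.0, -161.4]
force: [0.2, -0.4, -0.6]
opening: 0.0478
```

Run:
```python
from w import *
o,C,im,Rt,p=shot('w13')
s2=optics.snapshot('scene')[:,:,::-1]
a=np.hstack([cv2.resize(im[180:310,180:330],(415,360)),cv2.resize(s2[135:225,265:350],(340,360),interpolation=cv2.INTER_CUBIC)])
cv2.imwrite('pics/c13.png',a)
```

```text
11.65 [0.4664 0.0394 0.0788] [-1.8000e+02  1.0000e-02 -1.6145e+02] [ 0.2 -0.4 -0.6] 0.0478
```

View pics/c13.png

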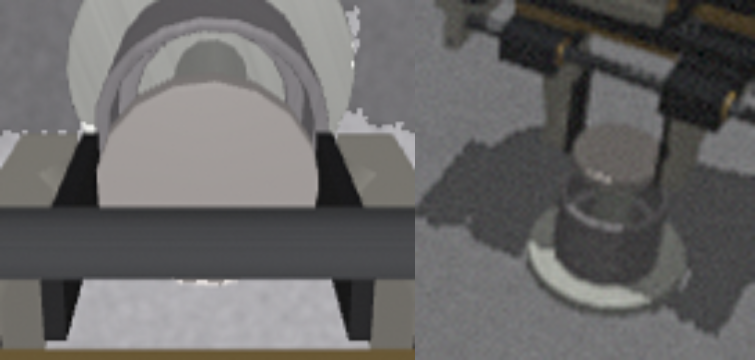

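The base rises with the gripper (opening steady at 47.8 mm) and the ring stays on the foot. I lift clear and move over the tray.

{"method": "servo_tool", "body": {
  "rows": [
    [[0, 0, -0.006], [0, 0, 0], 1],
    [[0, 0, -0.01], [0, 0, 0], 1],
    [[0, 0, -0.013], [0, 0, 0], 1],
    [[0, 0, -0.013], [0, 0, 0], 1],
    [[0, 0, -0.01], [0, 0, 0], 1],
    [[0, 0, -0.006], [0, 0, 0], 1],
    [[0, 0, 0], [0, 0, 0], 1]
  ]
}}

```text
clock: 12.33
tool_pos: [0.467, 0.0397, 0.138]
orientation: [180.0, 0.1, -161.4]
force: [-0.2, 0.1, -0.3]
opening: 0.0476
```

{"method": "servo_tool", "body": {
  "rows": [
    [[0.002, -0.008, 0], [0, 0, 0], 1],
    [[0.003, -0.014, 0], [0, 0, 0], 1],
    [[0.0047, -0.02, 0], [0, 0, 0], 1],
    [[0.0047, -0.02, 0], [0, 0, 0], 1],
    [[0.0047, -0.02, 0], [0, 0, 0], 1],
    [[0.0047, -0.02, 0], [0, 0, 0], 1],
    [[0.0047, -0.02, 0], [0, 0, 0], 1],
    [[0.0047, -0.02, 0], [0, 0, 0], 1],
    [[0.0047, -0.02, 0], [0, 0, 0], 1],
    [[0.0047, -0.02, 0], [0, 0, 0], 1],
    [[0.0047, -0.02, 0], [0, 0, 0], 1],
    [[0.0047, -0.02, 0], [0, 0, 0], 1],
    [[0.0047, -0.02, 0], [0, 0, 0], 1],
    [[0.0047, -0.02, 0], [0, 0, 0], 1],
    [[0.0047, -0.018, 0], [0, 0, 0], 1],
    [[0.004, -0.014, 0], [0, 0, 0], 1],
    [[0.002, -0.006, 0], [0, 0, 0], 1],
    [[0, 0, 0], [0, 0, 0], 1]
  ]
}}

```text
clock: 13.83
tool_pos: [0.4925, -0.2692, 0.1354]
orientation: [179.9, -0.1, -161.6]
force: [0.2, -0.6, -1.2]
opening: 0.0478
```

Run:
```python
from w import *
o,C,im,Rt,p=shot('w14')
s2=optics.snapshot('scene')[:,:,::-1]
cv2.imwrite('pics/s14.png',s2)
T=cam('top')
```

```text
13.8333 [ 0.4925 -0.2692  0.1354] [ 1.7995e+02 -1.0000e-01 -1.6156e+02] [ 0.2 -0.6 -1.2] 0.0478
```

View pics/w14.png

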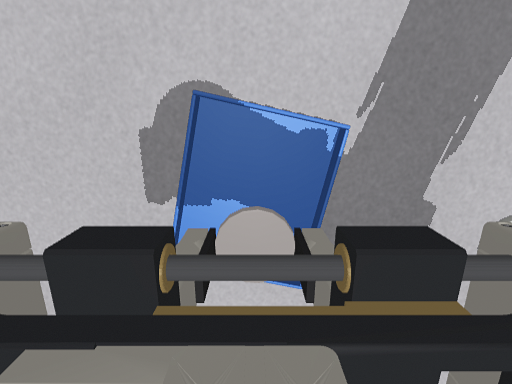

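View pics/s14.png

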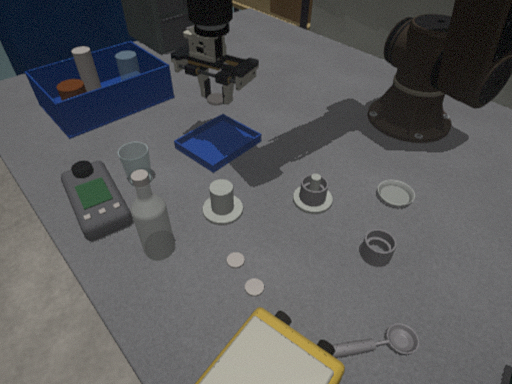

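The base is held level at (255,240) and the tray lies below, with corners at (195,92) and (348,126). The ring stands around the slim post in the scene view at (314,190). I check where the TCP falls in the tray.

Run:
```python
from w import *
C=cam('wrist'); o=telemetry.get_obs(); Rt=Ro.from_euler('xyz',o['orientation'],degrees=True).as_matrix(); p=np.array(o['tool_pos'])
print(p, proj(C,[p[0],p[1],.004]))
for uv in((195,92),(348,126),(304,288)):
    q=ray(C,uv,.025);print(uv,q.round(4),(Rt.T@(q-p)).round(4))
```

```text
[ 0.49272189 -0.2678563   0.1358468 ] [255.6740912  190.21618222]
(195, 92) [ 0.4184 -0.3507  0.025 ] [ 0.0967 -0.0551  0.1109]
(348, 126) [ 0.4019 -0.2075  0.025 ] [0.0668 0.0859 0.111 ]
(304, 288) [ 0.576 -0.184  0.025] [-0.1057  0.053   0.1108]
```

{"method": "servo_tool", "body": {
  "rows": [
    [[0, 0, 0.008], [0, 0, 0], 1],
    [[0, 0, 0.014], [0, 0, 0], 1],
    [[0, 0, 0.018], [0, 0, 0], 1],
    [[0, 0, 0.018], [0, 0, 0], 1],
    [[0, 0, 0.018], [0, 0, 0], 1],
    [[0, 0, 0.016], [0, 0, 0], 1],
    [[0, 0, 0.012], [0, 0, 0], 1],
    [[0, 0, 0.008], [0, 0, 0], 1],
    [[0, 0, 0.006], [0, 0, 0], 1],
    [[0, 0, 0.004], [0, 0, 0], 1],
    [[0, 0, 0.002], [0, 0, 0], 1],
    [[0, 0, 0], [0, 0, 0], 1],
    [[0, 0, 0], [0, 0, 0], 1]
  ]
}}

```text
clock: 15.02
tool_pos: [0.4937, -0.268, 0.013]
orientation: [-180.0, 0.0, -161.4]
force: [0.4, 0.1, 0.1]
opening: 0.0474
```

{"method": "servo_tool", "body": {
  "rows": [
    [[0, 0, 0.003], [0, 0, 0], 1],
    [[0, 0, 0.002], [0, 0, 0], 1],
    [[0, 0, 0], [0, 0, 0], 1],
    [[0, 0, 0], [0, 0, 0], 1]
  ]
}}

```text
clock: 15.35
tool_pos: [0.4933, -0.2679, 0.0075]
orientation: [180.0, -0.0, -161.5]
force: [-0.5, 0.2, -0.2]
opening: 0.0479
```

{"method": "servo_tool", "body": {
  "rows": [
    [[0, 0, 0.001], [0, 0, 0], 1],
    [[0, 0, 0], [0, 0, 0], 1],
    [[0, 0, 0], [0, 0, 0], 1]
  ]
}}

```text
clock: 15.6
tool_pos: [0.4934, -0.2679, 0.0066]
orientation: [-180.0, 0.0, -161.4]
force: [0.6, -1.4, -0.9]
opening: 0.0477
```

{"method": "servo_tool", "body": {
  "rows": [
    [[0, 0, 0.0005], [0, 0, 0], 1],
    [[0, 0, 0], [0, 0, 0], 1],
    [[0, 0, 0], [0, 0, 0], 1]
  ]
}}

```text
clock: 15.85
tool_pos: [0.4934, -0.2679, 0.0061]
orientation: [180.0, 0.0, -161.4]
force: [0.6, 0.5, -0.7]
opening: 0.0477
```

{"method": "servo_tool", "body": {
  "rows": [
    [[0, 0, 0.0005], [0, 0, 0], 1],
    [[0, 0, 0], [0, 0, 0], 1],
    [[0, 0, 0], [0, 0, 0], 1]
  ]
}}

```text
clock: 16.1
tool_pos: [0.4934, -0.2679, 0.0058]
orientation: [-180.0, 0.0, -161.4]
force: [-0.6, 1.0, 3.9]
opening: 0.0475
```

Contact came at the predicted height, z 5.8 mm with 3.9 N. I release gently.

{"method": "servo_tool", "body": {
  "rows": [
    [[0, 0, 0], [0, 0, 0], 0.44],
    [[0, 0, 0], [0, 0, 0], 0.42],
    [[0, 0, 0], [0, 0, 0], 0.4],
    [[0, 0, 0], [0, 0, 0], 0.35],
    [[0, 0, 0], [0, 0, 0], 0.25],
    [[0, 0, 0], [0, 0, 0], 0.2],
    [[0, 0, 0], [0, 0, 0], 0.2],
    [[0, 0, -0.003], [0, 0, 0], 0.2],
    [[0, 0, -0.008], [0, 0, 0], 0.2],
    [[0, 0, -0.015], [0, 0, 0], 0.2],
    [[0, 0, -0.02], [0, 0, 0], 0.2],
    [[0, 0, -0.025], [0, 0, 0], 0.2],
    [[0, 0, -0.025], [0, 0, 0], 0.2],
    [[0, 0, -0.02], [0, 0, 0], 0],
    [[0, 0, -0.01], [0, 0, 0], 0],
    [[0, 0, 0], [0, 0, 0], 0],
    [[0, 0, 0], [0, 0, 0], 0]
  ]
}}

```text
clock: 17.52
tool_pos: [0.4934, -0.2678, 0.1319]
orientation: [-180.0, 0.1, -161.5]
force: [-0.4, 0.5, 0.0]
opening: 0.0863
```

Run:
```python
from w import *
o,C,im,Rt,p=shot('w15')
s2=optics.snapshot('scene')[:,:,::-1];t=optics.snapshot('top')[:,:,::-1]
cv2.imwrite('pics/top15.png',t)
a=np.hstack([cv2.resize(im[80:300,150:380],(400,383)),cv2.resize(s2[100:220,160:350],(400,383))]);cv2.imwrite('pics/c15.png',a)
```

```text
17.5167 [ 0.4934 -0.2678  0.1319] [-1.7998e+02  7.0000e-02 -1.6146e+02] [-0.4  0.5  0. ] 0.0863
```

View pics/c15.png

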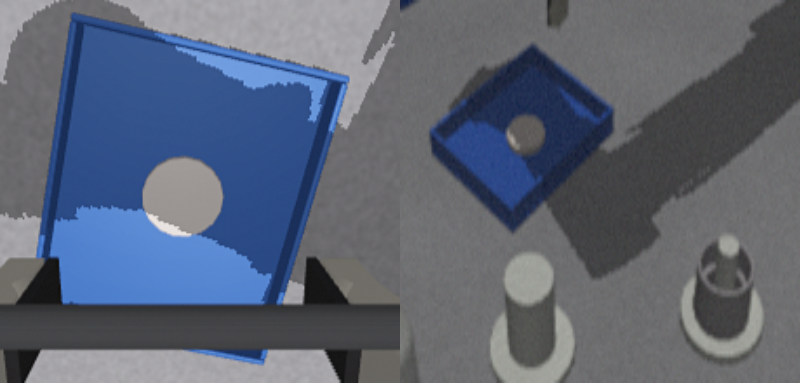

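View pics/top15.png

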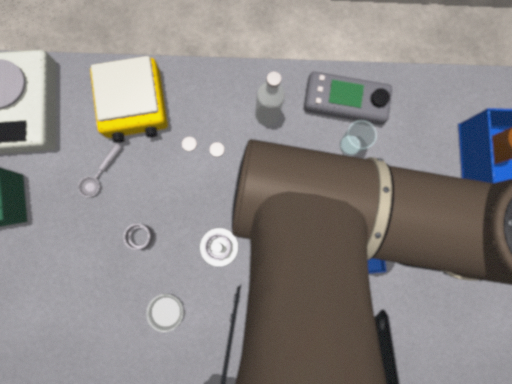

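The base lies flat on the tray floor (wrist crop (182,197)). The ring stands around the slim post, at (724,290) in the scene crop and (219,247) in the top view. The gripper is open and clear of everything, so I hand in.

Run:
```python
from plant import ctrl
print(ctrl.close_job())
```

```text
the job is handed in; nothing more can be done
None
```

I handed the job in at about 17.6 s of the 58 s allowed. The ring stands on the slim post's foot, and the base lies flat in the tray.

- **Ring:** I gripped it outside near the rim and lowered it over the slim post until it stood on the foot. Seating showed as an 8 N upward force, with the tool about 10 mm higher than when I gripped the ring on the bench.
- **Base:** I gripped it by its upper edge on the stem and carried it to the tray. I lowered it until it touched the floor at the predicted height with about 4 N, then released it.
- **Last checks:** The wrist and scene pictures show the base flat near the middle of the tray floor. The scene and top pictures show the ring standing around the post. The gripper was open, clear of everything, with no force reading beyond noise.
- **Disagreements:**
  - The opening read 47.8 mm on the 49 mm base, but the grip held steady throughout.
  - The ring sat about 6 mm off the fingers' centre line when gripped, and I corrected for that when lowering it onto the post.

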